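Hang the lacquer curing rack on both hooks

TASK

Lift the curing rack with the freshly lacquered pen barrels by its walnut grip block, keep it upright, and hang its top bar in both brass hooks of the stand. Bar and hooks are clamped by hand at heights nobody has measured, so feel the bar down and, still holding the rack, press gently (about 14 N on the two hooks together, rack weight included, shared about evenly and never more than 10 N on either) so that both clearly carry it for a moment, then let go and move clear. Leave the brass jig, the pen rest and the lapping stone where they are.

Things in the scene. Friction and masses are not known exactly. Their poses are not given: they have to be found in the camera images.
- rack: Curing rack standing on two black feet, 0.34 to 0.46 kg. Origin: centre of its underside, z up, y along its width. Uprights 8 mm square, 132 mm high, at y = +-100 mm, joined by a 10 mm thick crosspiece at the top; feet there 90 mm long (x), 10 mm wide. Four pen barrels are fixed to the lower rail. Top bar: see bar_left. Symmetric: may hang either way round
- rack_grip (a point): Centre of the pinch area of the walnut grip block, 134 mm above the rack's underside; axes as the rack's. Block: 14 mm thick in x (pinch across this, from above), 60 mm wide in y, 107 to 152 mm above the underside, fixed to the crosspiece. In a light grip (20 to 30 N) the rack can pivot a little between the pads about its x when one end is held up by a hook
- bar_left (a point): Point at rack y = +122 mm on the NOMINAL axis of the top bar, 105 mm above the underside. Bar: round steel, 10 mm thick, 290 mm long along y, y = +-145 mm, at rack x = 0, level. It is clamped tight to the uprights anywhere from 14 mm below to 14 mm above nominal; this is not measured. Seated, the real bar axis is 5 mm above the real trough floor, within 2 mm of stand x = 0
- bar_right (a point): as bar_left, at rack y = -122 mm
- stand: Fixed stand. Origin on the desk below the middle between the hook troughs; z up, y towards the left hook, x towards the posts. Dark steel posts 16 mm square, 197 mm high, at x = 77, y = +-122 mm; wooden base 12 mm high, x = 25 to 125 mm; open between the posts above 50 mm. The rack's uprights and feet go inside the hooks, 11 mm to spare each side; it may come from above or from -x
- hook_left: Left (+y) hook: fixed grey collar carrying a brass arm towards -x. Origin: middle of the trough floor at NOMINAL height: stand x = 0, y = 122 mm, 160 mm above the desk. The real trough is clamped 4 mm below to 4 mm above that, differently at each hook, and is not measured: find it by touch. Rigid; load it with no more than 10 N
- hook_right: Right (-y) hook, at stand y = -122 mm; its real height is drawn independently (also +-4 mm). Both troughs: open upward, run along y, 12 mm long in y; flat floor, upright walls 14 mm apart in x and 10 mm high, then 45 degree flares to a mouth 36 mm wide, 21 mm above the floor
- jig: Loose brass feed-setting jig, 50 x 70 x 34 mm; origin: centre of its underside. Leave alone
- pen_rest: Loose hexagonal walnut pen rest, 21 x 90 x 18 mm, long along y; origin: centre of its underside. Leave alone
- stone: Loose round white lapping stone, 60 mm diameter, 18 mm high; origin: centre of its underside. Leave alone

How it is judged:
By the outcome, as a careful person would: the job done as asked, in the order asked, and still so for the second after the job is handed in, with the robot touching nothing.
It also fails if it takes over 54 s, if anything falls off the work surface, if the arm or the gripper's body presses on something with over 40 N, if the wrist force passes 120 N, or if a joint passes its speed limit or range.

ROBOT

A 6-joint arm with a two-finger parallel gripper is mounted at the origin on the work surface. World frame = base frame: x ahead of the robot, y to its left, z up, the work surface at z = 0. Lengths are in m, angles in rad, forces in N, time in s.
With the tool pointing down it reaches from about 0.3 to 0.875 m from the base axis. Payload 6.4 kg.
Tool frame: the origin (TCP) lies at the very end of the fingers, on their centre line; the grasp point (between the pads) lies 19 mm behind it; z points along the fingers, y is the line along which they close (so a half turn about z gives the same grasp; the last joint's range is limited). The gripper opens to 85 mm and grips with 20 to 120 N. Pads are 22 mm wide; open, the fingers measure 114 mm over their backs; the gripper's body (76 mm by 85 mm) begins 54 mm behind the grasp point. The pads swing forward as they close: fully open they stand 13 mm farther back than shut.
Start: joints at [-1.525, 0.181, 1.607, -0, 1.354, -0.206], TCP at [0.143, -0.557, 0.231] pointing down, gripper open.
Joint ranges: [-2.99, 2.99], [-0.89, 2.07], [0.3, 2.58], [-1.14, 4.28], [0, 2.63], [-3.12, 3.12]. Speed limits (rad/s): [2.57, 2.57, 3.01, 3.14, 3.14, 3.14].

INTERFACE

Orientations are given as a unit quaternion [w, x, y, z].
In Python, from bench import ctrl gives the robot as it stands.
- The arm moves only by the tool jog_arm, never from a script. Its argument "series" is a list that holds one entry, the list of rows, each a list of 7 numbers: the shift along the tool's x, y, z in mm, then the turn, a rotation vector about the tool's x, y, z in rad, then the finger opening in mm, from 0 to 85.4. In form: [[[tx, ty, tz, rx, ry, rz, gripper], ...]]. A call has exactly 10 rows; each row shifts and turns the commanded pose from where the row before left it, along the tool's axes as they then stand; what a row does not reach is not made up. A row lasts 1/10 s, in which the tool goes at most 50 mm and 8.59 degrees, less where a joint would pass 70% of its speed; a pose out of reach is approached as far as the arm can. A call with a gripper value outside its range is refused whole. The fingers move at their own pace and stop on an object; the grip force is fixed at half the most. Time passes only in rows, so rows that do not move let the fingers close, or fill a call up. It gives the time, the measured TCP pose, the force, the opening and the grip force at its end, in the units of the state.
- ctrl.get_obs(): the state, without advancing time (a new reading comes with each control period).
- ctrl.camera(name): name is "scene" or "top"; returns a dict with "frame" (480x640x3 uint8, blue, green, red), "z_map" (480x640 float32, m along the optical axis (not along the pixel's ray), 0 where there is no reading), "fx", "fy", "cx", "cy" (pixels), "k1" (the pictures are not rectified: a ray, as slopes to the right and down, at radius r is drawn at 1 + k1 r^2 times it, then the intrinsics apply), "xyz" and "rotation" of the camera in the world. Camera axes: x right, y down, z forward; pixel columns grow to the right and rows downward; lengths in m; the calibration is good to about 2 mm. A picture is of the moment at which its call begins.
- ctrl.hand_in(): hands the job in; it is judged then, once.
The state is a dict: "time_s": time; "q": joint angles; "dq": joint speeds; "joint_efforts": joint torques, N m; "eef_pos": TCP position; "eef_rot": TCP orientation; "wrist_force": force on the tool from outside, world axes, zero at the start; "torque": the same for the moment, N m; "opening": opening from 0.0 (shut) to 1.0 (fully open); "grasp_force": force on a finger pad.
Only numpy, scipy, OpenCV 4.12 (cv2) and the standard library are available. Lean on these libraries where they do the work, as an engineer would, in place of code of your own. Each camera call takes 0.05 s, during which the arm holds its last target. There are 200 camera calls.

## Working session

There is one attempt and no reset: what is moved stays moved. The work goes in short steps, Python scripts to look and compute and a tool call to move; the robot and the scene stay as the last step left them, time stands still between calls to the robot, and variables do not carry over. Pictures are saved under pics/ and viewed, at most 10 in all, crops included, and the job is handed in when it is done.

Besides the shell and the picture viewer there is one more tool, called by a JSON object that holds its "api" and its "payload". jog_arm: Moves the arm, as the interface text tells. Its arguments: {"type":"object","properties":{"series":{"type":"array"}},"required":["series"]}

```bash
ls; mkdir -p pics; cat > h.py <<'E'
import numpy as np, cv2
from bench import ctrl
def rotm(r):
    r=np.array(r,float)
    if r.shape==(3,3): return r
    from scipy.spatial.transform import Rotation as R
    r=r.ravel(); return R.from_quat([r[1],r[2],r[3],r[0]]).as_matrix()
def rays(c,uv):
    uv=np.atleast_2d(np.array(uv,float)); K=np.array([[c['fx'],0,c['cx']],[0,c['fy'],c['cy']],[0,0,1]])
    n=cv2.undistortPoints(uv.reshape(-1,1,2),K,np.array([c['k1'],0,0,0.])).reshape(-1,2)
    return np.c_[n,np.ones(len(n))]
def pts(c,uv):
    uv=np.atleast_2d(uv).astype(int); z=c['z_map'][uv[:,1],uv[:,0]]
    return (rays(c,uv)*z[:,None])@rotm(c['rotation']).T+np.array(c['xyz'])
def plane(c,uv,z):
    d=rays(c,uv)@rotm(c['rotation']).T; o=np.array(c['xyz']); return o+d*((z-o[2])/d[:,2])[:,None]
E
python3 - <<'E'
from h import *
for n in('scene','top'):
    c=ctrl.camera(n); cv2.imwrite(f'pics/{n}0.png',c['frame']); np.savez(f'{n}0.npz',**c)
    print(n,c['xyz'],np.array(c['rotation']).round(3).tolist(),c['fx'],c['k1'],(c['z_map']>0).mean())
print(ctrl.get_obs())
E
```

```text
pics
scene [ 1.07932786 -0.55034809  0.6708403 ] [-0.431, 0.814, 0.347, -0.175] 566.3365351288145 -0.08218170388318594 0.9960546875
top [0.36111255 0.02786711 1.15517376] [-0.042, 0.708, -0.703, 0.052] 547.1032460919586 -0.05178365404397769 0.996083984375
{'time_s': 0.1, 'q': array([-1.52528074e+00,  1.81490471e-01,  1.60792770e+00,  2.90384927e-07,
        1.35380247e+00, -2.06253276e-01]), 'dq': array([ 0.00118623, -0.00106961, -0.00240678, -0.00117548, -0.00024612,
       -0.00026184]), 'joint_efforts': array([ 5.65256942e-04, -4.45876229e+01, -3.52238202e+01, -2.57956044e-04,
        4.10654189e-03,  1.18539069e-05]), 'eef_pos': array([ 0.14326194, -0.55634174,  0.23045139]), 'eef_rot': array([-8.11352355e-04,  9.92086688e-01,  1.25552141e-01,  6.54904320e-05]), 'wrist_force': array([ 0.69992696, -0.246943  ,  0.11686272]), 'torque': array([-0.03728702,  0.01563785, -0.01976466]), 'grasp_force': 0.0, 'opening': 1.0008980452910334}
```

View pics/scene0.png

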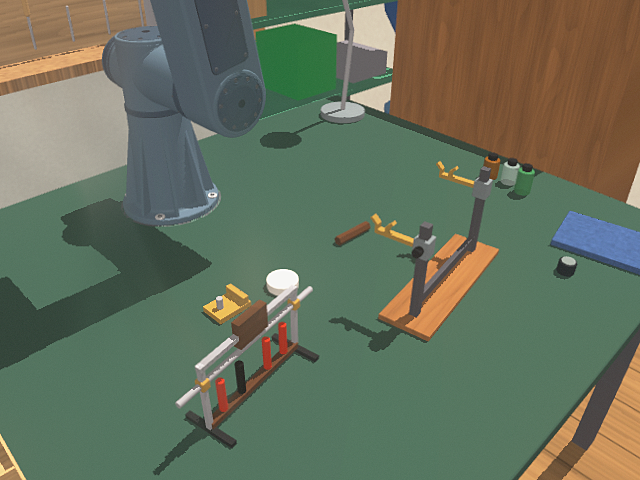

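View pics/top0.png

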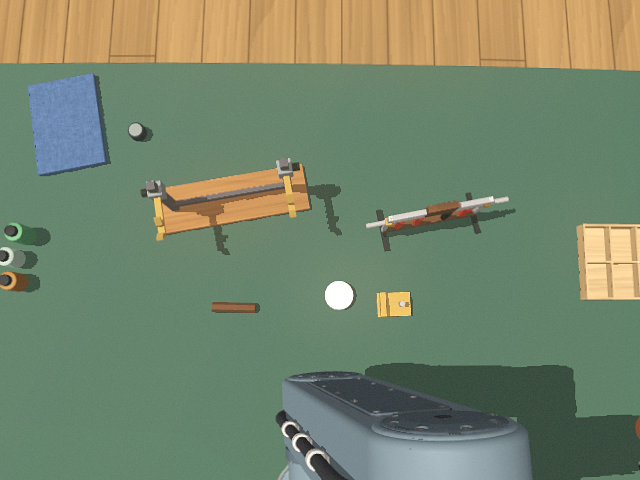

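The scene view shows the rack at about (250,350), with its walnut grip at (250,323). The stand is at (440,280), with brass hooks near (400,232) and (458,177). In the top view the grip is at (443,212), the hooks are at (158,218) and (290,195), the jig at (394,304), the stone at (339,295) and the pen rest at (234,307). Next I'll fit both point clouds.

```bash
cat > m.py <<'E'
from h import *
def cloud(n,f=None):
    c=dict(np.load(f or f'{n}0.npz')); 
    for k in('fx','fy','cx','cy','k1'): c[k]=float(c[k])
    v,u=np.mgrid[:480,:640]; uv=np.c_[u.ravel(),v.ravel()]
    P=pts(c,uv); P[c['z_map'].ravel()<=0]=np.nan
    hsv=cv2.cvtColor(c['frame'],cv2.COLOR_BGR2HSV).reshape(-1,3)
    return c,uv,P,hsv
if __name__=='__main__':
  for n in('scene','top'):
    c,uv,P,h=cloud(n)
    x,y,z=P.T; H,S,V=h.T.astype(int)
    print('##',n,'desk z',np.nanmedian(z[(H>60)&(H<85)&(S>60)&(abs(x-.55)<.25)&(abs(y)<.35)]))
    for nm,(u,v) in dict(scene=dict(grip=(250,323),hA=(400,232),hB=(458,177),jig=(228,303),stone=(283,281),pen=(353,234),barL=(185,401),barR=(308,292)),top=dict(grip=(443,212),hA=(158,218),hB=(290,195),pA=(154,188),pB=(285,167),jig=(394,304),stone=(339,295),pen=(234,307),barL=(370,225),barR=(505,200)))[n].items():
        print(nm,pts(c,[[u,v]]).round(4).tolist())
    # rack region clouds
    R=(x>.55)&(x<.85)&(y>-.36)&(y<-.0)
    g=R&(z>.138)&(z<.165)&(H<20)&(S>80)&(uv[:,0]<520)
    print('grip top',g.sum(),P[g&(z>.147)].mean(0).round(4),P[g].min(0).round(4),P[g].max(0).round(4))
    for lo,hi in((.07,.128),(.128,.14)):
        w=R&(z>lo)&(z<hi)&(S<60)&(V>90)
        if w.sum()>5:
            Q=P[w]; m=Q.mean(0); d=np.linalg.svd(Q[:,:2]-m[:2],full_matrices=0)[2][0]; t=(Q[:,:2]-m[:2])@d
            print('white',lo,w.sum(),m.round(4),'yaw of y-axis',np.degrees(np.arctan2(d[1],d[0])).round(2),'t',t.min().round(4),t.max().round(4),'z',np.percentile(Q[:,2],[5,50,95]).round(4),'mid',(m[:2]+d*(t.min()+t.max())/2).round(4))
    br=(H>12)&(H<28)&(S>130)&(V>110)&(z>.12)&(z<.24)&(x>.5)&(x<.9)
    k=(br.reshape(480,640)*255).astype(np.uint8); nn,lab,st,ce=cv2.connectedComponentsWithStats(k)
    for i in range(1,nn):
        if st[i,4]>25:
            Q=P[lab.ravel()==i]; print('brass',st[i],Q.mean(0).round(4),Q.min(0).round(4),Q.max(0).round(4))
    po=(z>.17)&(z<.25)&(x>.5)&(x<1)&(y>0)&(S<80)
    k=(po.reshape(480,640)*255).astype(np.uint8); nn,lab,st,ce=cv2.connectedComponentsWithStats(k)
    for i in range(1,nn):
        if st[i,4]>25:
            Q=P[lab.ravel()==i]; T=Q[Q[:,2]>Q[:,2].max()-.006]; print('post',st[i],T.mean(0).round(4),T.min(0).round(4),T.max(0).round(4))
E
python3 m.py
python3 - <<'E'
import cv2
a=cv2.imread('pics/top0.png');b=cv2.imread('pics/scene0.png')
A=cv2.resize(a[150:250,130:330],None,fx=4,fy=4,interpolation=cv2.INTER_CUBIC)[:, :800]
cv2.imwrite('pics/c1.png',A)
B=cv2.resize(b[150:260,365:500],None,fx=5,fy=5,interpolation=cv2.INTER_CUBIC)
cv2.imwrite('pics/c2.png',B)
E
```

```text
## scene desk z 0.0009878325918426523
grip [[0.5964, -0.2145, 0.1408]]
hA [[0.4646, 0.287, 0.0038]]
hB [[0.5626, 0.3242, 0.1622]]
jig [[0.4126, -0.1303, 0.014]]
stone [[0.4376, -0.0222, 0.0202]]
pen [[0.4099, 0.1963, 0.0131]]
barL [[0.6189, -0.3408, 0.1002]]
barR [[0.5669, -0.0784, 0.1022]]
grip top 561 [ 0.5911 -0.2119  0.1522] [ 0.5757 -0.2403  0.138 ] [ 0.6024 -0.1801  0.1555]
white 0.07 1374 [ 0.5951 -0.2291  0.1034] yaw of y-axis -78.74 t -0.1654 0.1251 z [0.0789 0.1028 0.1263] mid [ 0.5912 -0.2093]
white 0.128 700 [ 0.5924 -0.2219  0.1321] yaw of y-axis 101.2 t -0.0915 0.117 z [0.1289 0.1323 0.1342] mid [ 0.5899 -0.2094]
brass [608  51  32  44 927] [0.535  1.2418 0.1773] [0.5001 1.2139 0.12  ] [0.5572 1.3558 0.2399]
brass [436 161  38  26 300] [0.5561 0.3166 0.165 ] [0.5186 0.3061 0.1536] [0.598  0.3342 0.1844]
brass [371 214  42  32 417] [0.5992 0.0768 0.1632] [0.5628 0.0672 0.1517] [0.6464 0.0924 0.1826]
post [475 166  18  21 228] [0.6151 0.3279 0.1975] [0.6058 0.319  0.1943] [0.6223 0.3398 0.2002]
post [414 221  22  26 346] [0.6589 0.0884 0.1979] [0.6488 0.0802 0.1947] [0.66
[... 501 characters left out ...]
w of y-axis 101.56 t -0.1497 0.1404 z [0.0983 0.1024 0.1265] mid [ 0.5845 -0.2123]
white 0.128 391 [ 0.5857 -0.2093  0.1317] yaw of y-axis -78.3 t -0.1015 0.1067 z [0.1288 0.1316 0.1348] mid [ 0.5862 -0.2119]
brass [283 175  13  42 264] [0.5997 0.0777 0.165 ] [0.5587 0.0658 0.1525] [0.6422 0.0902 0.182 ]
brass [154 197  12  43 337] [0.5552 0.3159 0.1661] [0.5144 0.3038 0.1514] [0.5977 0.3297 0.1843]
brass [428 204  17   9  56] [ 0.5817 -0.1979  0.1519] [ 0.5755 -0.2145  0.1437] [ 0.5912 -0.1826  0.1565]
post [276 157  17  18 218] [0.6546 0.0881 0.1972] [0.6469 0.0791 0.1951] [0.664  0.0955 0.2009]
post [145 181  18  16 215] [0.6098 0.3277 0.1962] [0.6015 0.3194 0.1936] [0.6186 0.3363 0.1996]
```

View pics/c1.png

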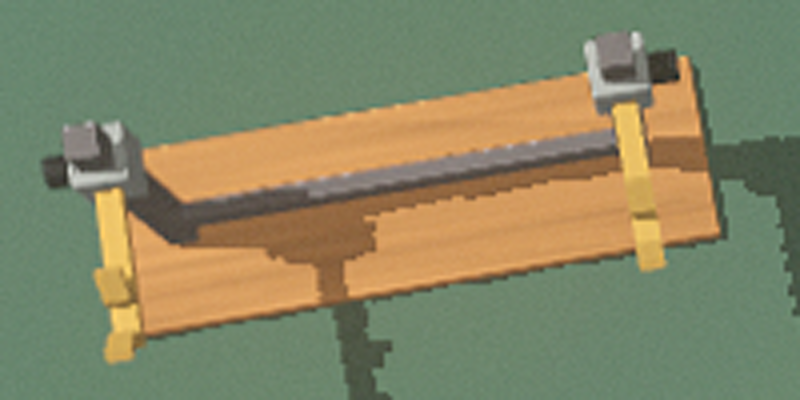

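View pics/c2.png

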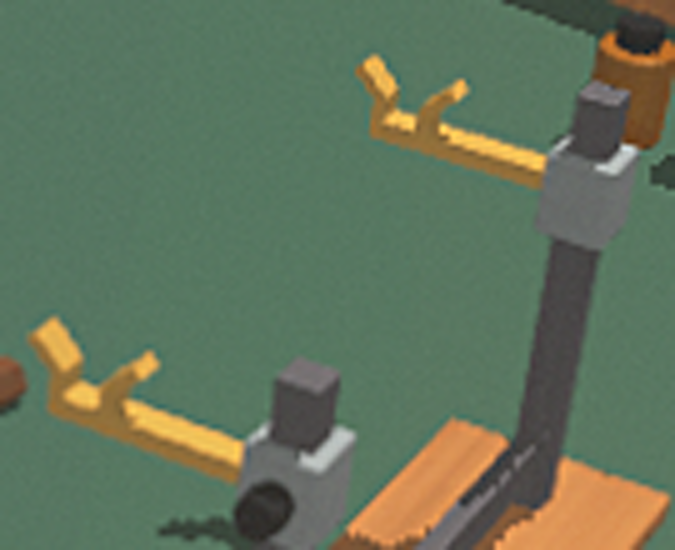

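Crop 1 shows the hook flare tips at about (113,285)/(120,345) on the left and (640,195)/(650,250) on the right. Crop 2 shows the troughs clear and open upward at about (405,120) and (90,395). One more measurement will refine the trough centres and the bar height, and give the approach numbers.

```bash
cat > m2.py <<'E'
from m import *
import sys
for n in('scene','top'):
    c,uv,P,h=cloud(n); H,S,V=h.T.astype(int); x,y,z=P.T
    br=(H>12)&(H<28)&(S>130)&(V>90)&(z>.14)&(z<.19)&(x>.5)&(x<.7)&(y>0)&(y<.4)
    yaw=np.radians(10.5); ex=np.array([np.cos(yaw),np.sin(yaw)]); ey=np.array([-ex[1],ex[0]])
    for nm,sel in(('R',y<.2),('L',y>.2)):
        Q=P[br&sel]; X=Q[:,:2]@ex; Y=Q[:,:2]@ey
        o=X.argsort(); b=np.arange(X.min(),X.max(),.004)
        print(n,nm,'Ymid',np.round((np.percentile(Y,3)+np.percentile(Y,97))/2,4))
        print([(round(a*1000),int(1000*np.percentile(Q[(X>=a)&(X<a+.004),2],90)) , int(1000*np.percentile(Q[(X>=a)&(X<a+.004),2],30))) for a in b if ((X>=a)&(X<a+.004)).sum()>2])
    yr=np.radians(11.4); rx=np.array([np.cos(yr),np.sin(yr)]); ry=np.array([-rx[1],rx[0]])
    o=np.array([.5862,-.2119]) if n=='top' else np.array([.5899,-.2094])
    X=(P[:,:2]-o)@rx; Y=(P[:,:2]-o)@ry
    for s in(1,-1):
        w=(abs(X)<.02)&(s*Y>.108)&(s*Y<.16)&(z>.07)&(z<.13)
        print(n,'bar end',s,w.sum(),P[w].mean(0).round(4),'z90',np.percentile(z[w],[50,75,90]).round(4),'X',X[w].mean().round(4),'Ymax',(s*Y[w]).max().round(4))
E
python3 m2.py
cat > mv.py <<'E'
import sys; from h import *
# mv.py x y z yaw_deg n : constant tool-frame row (n rows), tool pointing down, yaw of tool y
def go(p,yaw,n,start=None):
    s=ctrl.get_obs(); R=rotm(s['eef_rot']); y0=np.arctan2(R[1,1],R[0,1])
    D=np.array(p)-s['eef_pos']; dw=(np.radians(yaw)-y0)/n
    from scipy.spatial.transform import Rotation as Ro
    M=sum(Ro.from_euler('z',dw*k).as_matrix() for k in range(n))@R
    print('row mm',(np.linalg.solve(M,D)*1000).round(2),'rz',round(-dw,4),'tilt z',R[:,2].round(4),'yaw',np.degrees(y0).round(2), s['eef_pos'].round(4))
a=list(map(float,sys.argv[1:])); go(a[:3],a[3],int(a[4]))
E
python3 mv.py .587 -.211 .231 11.4 20
```

```text
scene R Ymid -0.032
[(566, 181, 178), (570, 179, 175), (574, 175, 164), (578, 170, 160), (582, 161, 156), (586, 161, 156), (590, 162, 156), (594, 170, 158), (598, 175, 159), (602, 180, 160), (606, 180, 159), (610, 161, 159), (614, 160, 156), (618, 161, 159), (622, 161, 157), (626, 160, 158), (630, 161, 158), (634, 161, 157), (638, 161, 158), (642, 161, 157)]
scene L Ymid 0.212
[(566, 182, 179), (570, 181, 177), (574, 177, 167), (578, 172, 162), (582, 162, 159), (586, 163, 160), (590, 163, 158), (594, 168, 159), (598, 176, 162), (602, 182, 161), (606, 182, 160), (610, 162, 159), (614, 162, 158), (618, 162, 159), (622, 162, 159), (626, 163, 159), (630, 162, 159), (634, 162, 159), (638, 162, 159), (642, 163, 158)]
scene bar end 1 107 [ 0.5654 -0.0836  0.1027] z90 [0.1033 0.1043 0.1051] X 0.0009 Ymax 0.1451
scene bar end -1 224 [ 0.6156 -0.3343  0.1016] z90 [0.102  0.1032 0.104 ] X 0.0005 Ymax 0.1454
top R Ymid -0.0328
[(561, 180, 177), (565, 179, 176), (569, 175, 172), (573, 171, 169), (577, 159, 157), (581, 160, 157), (585, 160, 157), (589, 171, 162), (593, 176, 171), (597, 179, 176), (601, 179, 177), (609, 160, 157), (613, 159, 156), (617, 160, 157), (621, 159, 157), (625, 160, 158), (629, 161, 156), (633, 159, 157), (637, 160, 157), (641, 160, 158)]
top L Ymid 0.2101
[(562, 183, 180), (566, 181, 178), (570, 177, 173), (574, 172, 170), (578, 162, 160), (582, 162, 159), (586, 162, 159), (590, 172, 164), (594, 178, 173), (598, 182, 176), (602, 182, 162), (606, 161, 158), (610, 161, 159), (614, 162, 158), (618, 162, 160), (622, 161, 159), (626, 162, 159), (630, 162, 159), (634, 162, 159), (638, 163, 159), (642, 162, 159)]
top bar end 1 94 [ 0.5603 -0.0881  0.1023] z90 [0.1022 0.1041 0.1049] X -0.0009 Ymax 0.145
top bar end -1 81 [ 0.6117 -0.3383  0.1023] z90 [0.1026 0.1038 0.1049] X 0.0 Ymax 0.1452
row mm [29.51  9.5  -0.03] rz -0.0759 tilt z [-1.0e-04  1.6e-03 -1.0e+00] yaw -75.57 [ 0.1433 -0.5563  0.2305]
```

{"api": "jog_arm", "payload": {"series": [[[29.5,9.5,0,0,0,-0.076,85],[29.5,9.5,0,0,0,-0.076,85],[29.5,9.5,0,0,0,-0.076,85],[29.5,9.5,0,0,0,-0.076,85],[29.5,9.5,0,0,0,-0.076,85],[29.5,9.5,0,0,0,-0.076,85],[29.5,9.5,0,0,0,-0.076,85],[29.5,9.5,0,0,0,-0.076,85],[29.5,9.5,0,0,0,-0.076,85],[29.5,9.5,0,0,0,-0.076,85]]]}}

```text
time_s: 1.1
eef_pos: [0.4348, -0.4717, 0.2306]
eef_rot: [-0.001, 0.874, 0.486, -0.0]
wrist_force: [0.3, -0.0, -0.9]
opening: 0.996
grasp_force: 0.0
```

{"api": "jog_arm", "payload": {"series": [[[29.5,9.5,0,0,0,-0.076,85],[29.5,9.5,0,0,0,-0.076,85],[29.5,9.5,0,0,0,-0.076,85],[29.5,9.5,0,0,0,-0.076,85],[29.5,9.5,0,0,0,-0.076,85],[29.5,9.5,0,0,0,-0.076,85],[29.5,9.5,0,0,0,-0.076,85],[29.5,9.5,0,0,0,-0.076,85],[29.5,9.5,0,0,0,-0.076,85],[29.5,9.5,0,0,0,-0.076,85]]]}}

```text
time_s: 2.1
eef_pos: [0.5866, -0.2099, 0.2306]
eef_rot: [-0.0, 0.631, 0.776, -0.0]
wrist_force: [0.5, -0.8, 0.4]
opening: 0.992
grasp_force: 0.0
```

```bash
python3 mv.py .588 -.211 .115 11.4 9
```

```text
row mm [-0.16  0.14 12.85] rz 0.0006 tilt z [-8.e-04  6.e-04 -1.e+00] yaw 11.7 [ 0.5866 -0.2099  0.2306]
```

{"api": "jog_arm", "payload": {"series": [[[0,1,13,0,0,0.005,85],[0,0,13,0,0,0,85],[-1,0,13,0,0,0,85],[0,0,13,0,0,0,85],[0,0,13,0,0,0,85],[0,0,13,0,0,0,85],[0,0,13,0,0,0,85],[0,0,13,0,0,0,85],[0,0,11.5,0,0,0,85],[0,0,0,0,0,0,40]]]}}

```text
time_s: 3.1
eef_pos: [0.5865, -0.2114, 0.1134]
eef_rot: [-0.002, 0.635, 0.773, -0.0]
wrist_force: [-0.9, -0.3, -0.4]
opening: 0.851
grasp_force: 0.0
```

{"api": "jog_arm", "payload": {"series": [[[0,0,0,0,0,0,0],[0,0,0,0,0,0,0],[0,0,0,0,0,0,0],[0,0,0,0,0,0,0],[0,0,0,0,0,0,0],[0,0,0,0,0,0,0],[0,0,0,0,0,0,0],[0,0,0,0,0,0,0],[0,0,0,0,0,0,0],[0,0,0,0,0,0,0]]]}}

```text
time_s: 4.1
eef_pos: [0.5879, -0.2123, 0.1166]
eef_rot: [0.0, 0.635, 0.773, 0.0]
wrist_force: [-2.5, 0.7, 5.9]
opening: 0.153
grasp_force: 59.6
```

{"api": "jog_arm", "payload": {"series": [[[0,0,-3,0,0,0,0],[0,0,-7,0,0,0,0],[0,0,-15,0,0,0,0],[0,0,-25,0,0,0,0],[0,0,-35,0,0,0,0],[0,0,-40,0,0,0,0],[0,0,-40,0,0,0,0],[0,0,-30,0,0,0,0],[0,0,-18,0,0,0,0],[0,0,-7,0,0,0,0]]]}}

```text
time_s: 5.1
eef_pos: [0.5884, -0.2124, 0.3397]
eef_rot: [0.003, 0.634, 0.773, 0.0]
wrist_force: [0.4, -0.2, -3.9]
opening: 0.159
grasp_force: 58.8
```

```bash
python3 - <<'E'
from h import *
s=ctrl.get_obs(); print(s['wrist_force'],s['torque'],s['eef_pos'])
E
python3 mv.py .558 .193 .335 10.5 16
```

```text
[ 0.37350747 -0.21408728 -3.88775715] [-0.01316504 -0.03282453 -0.0039962 ] [ 0.58843131 -0.21241841  0.33973795]
row mm [25.24  2.92  0.22] rz 0.0008 tilt z [ 0.0046 -0.0026 -1.    ] yaw 11.24 [ 0.5884 -0.2124  0.3397]
```

{"api": "jog_arm", "payload": {"series": [[[6,0,0,0,0,0,0],[15,2,0,0,0,0,0],[25,3,0,0,0,0,0],[30,4,0,0,0,0.003,0],[33,4,0,0,0,0,0],[33,4,0,0,0,0.003,0],[33,4,0,0,0,0,0],[33,4,0,0,0,0.004,0],[33,4,0,0,0,0,0],[33,4,0,0,0,0.003,0]]]}}

```text
time_s: 6.1
eef_pos: [0.5663, 0.0658, 0.3338]
eef_rot: [-0.002, 0.639, 0.769, -0.001]
wrist_force: [-0.2, -0.1, -3.3]
opening: 0.154
grasp_force: 58.7
```

{"api": "jog_arm", "payload": {"series": [[[33,4,0,0,0,0,0],[33,4,0,0,0,0,0],[27,4,0,0,0,0,0],[19,3,0,0,0,0,0],[11,1,0,0,0,0,0],[5,0,0,0,0,0,0],[2,0,0,0,0,0,0],[0,0,0,0,0,0,0],[0,0,0,0,0,0,0],[0,0,0,0,0,0,0]]]}}

```text
time_s: 7.1
eef_pos: [0.5602, 0.1931, 0.3358]
eef_rot: [0.0, 0.64, 0.768, -0.0]
wrist_force: [-0.2, -0.1, -2.7]
opening: 0.155
grasp_force: 58.6
```

```bash
python3 mv.py .5596 .193 .225 10.5 10; python3 - <<'E'
from h import *
for n in('scene','top'):
    c=ctrl.camera(n); cv2.imwrite(f'pics/{n}1.png',c['frame']); np.savez(f'{n}1.npz',**c)
E
```

```text
row mm [-0.   -0.06 11.08] rz -0.0001 tilt z [ 1.e-04 -1.e-04 -1.e+00] yaw 10.42 [0.5602 0.1931 0.3358]
```

View pics/scene1.png

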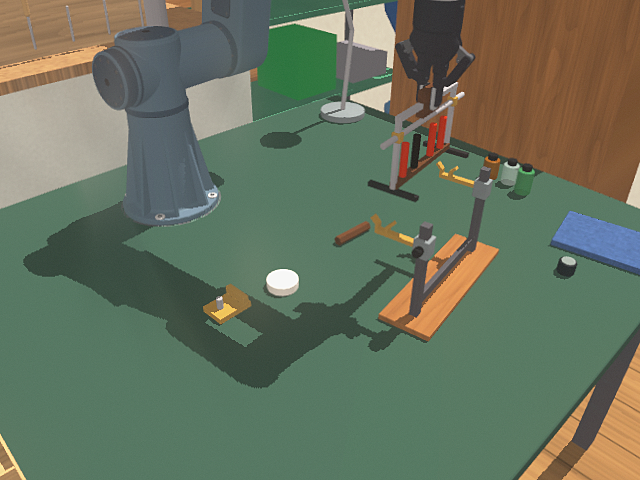

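The rack is held upright above the stand. Its bar runs from about (383,146) to (463,97), with the hooks clear below. Next I'll measure the bar relative to the troughs in the same cameras.

```bash
cat > m3.py <<'E'
from m import *
import sys
k,zt=sys.argv[1],float(sys.argv[2])   # zt approx bar axis z
yaw=np.radians(10.5); ex=np.array([np.cos(yaw),np.sin(yaw)]); ey=np.array([-ex[1],ex[0]])
for n in('scene','top'):
    c,uv,P,h=cloud(n,f'{n}{k}.npz'); H,S,V=h.T.astype(int); x,y,z=P.T
    X=P[:,:2]@ex; Y=P[:,:2]@ey-.089
    for s in(1,-1):
        w=(abs(X-.586)<.02)&(s*Y>.107)&(s*Y<.16)&(abs(z-zt)<.012)&(S<80)&(V>80)
        if w.sum()>5: print(n,s,w.sum(),'X',X[w].mean().round(4),np.percentile(X[w],[3,97]).round(4),'Yend',(s*Y[w]).max().round(4),'z',np.percentile(z[w],[50,90]).round(4))
E
python3 m3.py 1 .319
```

```text
scene 1 42 X 0.5906 [0.587  0.5933] Yend 0.1462 z [0.3226 0.3241]
scene -1 117 X 0.5896 [0.5848 0.593 ] Yend 0.1463 z [0.3212 0.3234]
top 1 115 X 0.5842 [0.5804 0.5892] Yend 0.1376 z [0.3215 0.3235]
top -1 145 X 0.584 [0.5803 0.5886] Yend 0.1453 z [0.3214 0.3232]
```

{"api": "jog_arm", "payload": {"series": [[[0,-0.6,5,0,0,0,0],[0,0,12,0,0,0,0],[0,0,18,0,0,0,0],[0,0,22,0,0,0,0],[0,0,22,0,0,0,0],[0,0,20,0,0,0,0],[0,0,16,0,0,0,0],[0,0,12,0,0,0,0],[0,0,6,0,0,0,0],[0,0,3,0,0,0,0]]]}}

```text
time_s: 8.2
eef_pos: [0.5592, 0.1938, 0.1991]
eef_rot: [-0.0, 0.64, 0.769, -0.0]
wrist_force: [-0.1, -0.5, -3.6]
opening: 0.153
grasp_force: 58.6
```

{"api": "jog_arm", "payload": {"series": [[[0,0,0,0,0,0,0],[0,0,0,0,0,0,0],[0,0,0,0,0,0,0],[0,0,1,0,0,0,0],[0,0,1,0,0,0,0],[0,0,1,0,0,0,0],[0,0,1,0,0,0,0],[0,0,1,0,0,0,0],[0,0,0,0,0,0,0],[0,0,0,0,0,0,0]]]}}

```text
time_s: 9.2
eef_pos: [0.5594, 0.1938, 0.1947]
eef_rot: [-0.0, 0.64, 0.769, -0.0]
wrist_force: [-0.5, 0.5, -3.1]
opening: 0.157
grasp_force: 58.6
```

```bash
cat > st.py <<'E'
from h import *
s=ctrl.get_obs(); R=rotm(s['eef_rot']); f=s['wrist_force']; t=s['torque']
print('t',round(s['time_s'],2),'pos',s['eef_pos'].round(4),'F tool',(R.T@f).round(2),'Fz',f[2].round(2),'M tool',(R.T@t).round(3),'yaw',np.degrees(np.arctan2(R[1,1],R[0,1])).round(2),'z',R[:,2].round(4))
E
python3 st.py;python3 st.py; python3 - <<'E'
from h import *
for n in('scene','top'):
    c=ctrl.camera(n); cv2.imwrite(f'pics/{n}2.png',c['frame']); np.savez(f'{n}2.npz',**c)
E
python3 m3.py 2 .178;python3 st.py
python3 - <<'E'
import cv2
b=cv2.imread('pics/scene2.png')
cv2.imwrite('pics/c3.png',cv2.resize(b[130:270,350:510],None,fx=4,fy=4,interpolation=cv2.INTER_CUBIC))
E
```

```text
t 9.2 pos [0.5594 0.1938 0.1947] F tool [ 0.54 -0.39  3.05] Fz -3.05 M tool [ 0.006 -0.017 -0.006] yaw 10.48 z [-1.e-04  0.e+00 -1.e+00]
t 9.2 pos [0.5594 0.1938 0.1947] F tool [ 0.54 -0.39  3.05] Fz -3.05 M tool [ 0.006 -0.017 -0.006] yaw 10.48 z [-1.e-04  0.e+00 -1.e+00]
scene 1 44 X 0.5903 [0.5859 0.5933] Yend 0.1503 z [0.1816 0.1837]
scene -1 108 X 0.5891 [0.5769 0.5933] Yend 0.1456 z [0.1813 0.1833]
top 1 50 X 0.583 [0.5793 0.5877] Yend 0.1266 z [0.1803 0.1825]
top -1 100 X 0.5833 [0.5797 0.5877] Yend 0.1446 z [0.1803 0.1825]
t 9.3 pos [0.5594 0.1938 0.1948] F tool [0.35 0.2  3.56] Fz -3.56 M tool [-0.02  -0.002 -0.005] yaw 10.49 z [ 1.e-04  0.e+00 -1.e+00]
```

View pics/c3.png

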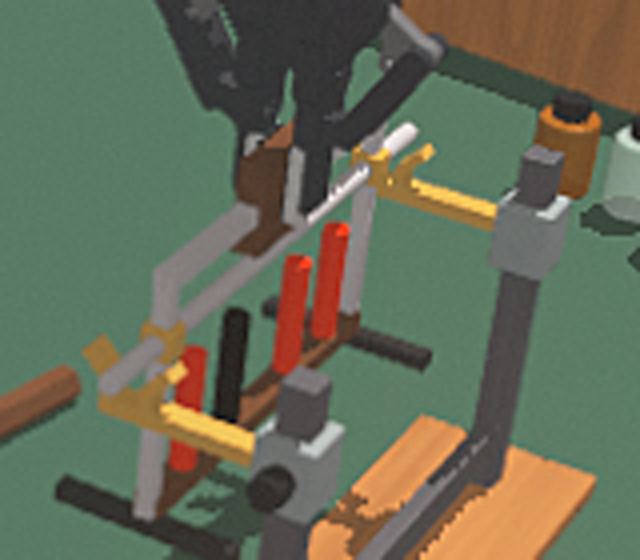

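Both bar ends sit over their troughs, at (130,370) and (390,150) in the crop. Next I'll feel downward slowly.

{"api": "jog_arm", "payload": {"series": [[[0,0,1,0,0,0,0],[0,0,1,0,0,0,0],[0,0,1,0,0,0,0],[0,0,1,0,0,0,0],[0,0,1,0,0,0,0],[0,0,1,0,0,0,0],[0,0,1,0,0,0,0],[0,0,0,0,0,0,0],[0,0,0,0,0,0,0],[0,0,0,0,0,0,0]]]}}

```text
time_s: 10.3
eef_pos: [0.5594, 0.1938, 0.1879]
eef_rot: [0.0, 0.64, 0.769, 0.0]
wrist_force: [-0.9, -0.4, -3.4]
opening: 0.157
grasp_force: 58.6
```

```bash
cat > av.py <<'E'
from h import *
import sys
A=[]
for i in range(int(sys.argv[1])):
    s=ctrl.get_obs(); R=rotm(s['eef_rot']); A.append(np.r_[R.T@s['wrist_force'],R.T@s['torque'],s['eef_pos']*1000]); ctrl.camera('top')
A=np.array(A); m=A.mean(0); sd=A.std(0)
print('t',round(s['time_s'],2),'F',m[:3].round(2),'sd',sd[:3].round(2),'M',m[3:6].round(3),'sd',sd[3:6].round(3),'pos',m[6:].round(2),'y tilt',np.degrees(np.arcsin(R[2,0])).round(2))
E
python3 av.py 10
```

```text
t 10.75 F [-0.36 -0.36  3.57] sd [0.46 0.5  0.49] M [ 0.012  0.001 -0.021] sd [0.029 0.02  0.037] pos [559.43 193.82 187.84] y tilt -0.0
```

{"api": "jog_arm", "payload": {"series": [[[0,0,0.5,0,0,0,0],[0,0,0.5,0,0,0,0],[0,0,0.5,0,0,0,0],[0,0,0.5,0,0,0,0],[0,0,0.5,0,0,0,0],[0,0,0,0,0,0,0],[0,0,0,0,0,0,0],[0,0,0,0,0,0,0],[0,0,0,0,0,0,0],[0,0,0,0,0,0,0]]]}}

```text
time_s: 11.8
eef_pos: [0.5594, 0.1938, 0.1853]
eef_rot: [-0.0, 0.64, 0.769, 0.0]
wrist_force: [-0.1, 0.8, -3.7]
opening: 0.149
grasp_force: 58.6
```

```bash
python3 av.py 6
```

```text
t 12.05 F [ 0.11 -0.24  3.23] sd [0.53 0.18 0.32] M [0.004 0.013 0.008] sd [0.039 0.025 0.023] pos [559.41 193.81 185.31] y tilt -0.0
```

{"api": "jog_arm", "payload": {"series": [[[0,0,0.4,0,0,0,0],[0,0,0.4,0,0,0,0],[0,0,0.4,0,0,0,0],[0,0,0.4,0,0,0,0],[0,0,0,0,0,0,0],[0,0,0,0,0,0,0],[0,0,0,0,0,0,0],[0,0,0,0,0,0,0],[0,0,0,0,0,0,0],[0,0,0,0,0,0,0]]]}}

```text
time_s: 13.1
eef_pos: [0.5595, 0.1938, 0.1838]
eef_rot: [0.0, 0.64, 0.769, 0.0]
wrist_force: [-0.5, -1.2, -1.6]
opening: 0.16
grasp_force: 58.9
```

```bash
python3 av.py 5
```

```text
t 13.3 F [-1.29  0.15  1.4 ] sd [0.28 0.58 0.7 ] M [ 0.056  0.041 -0.043] sd [0.017 0.028 0.031] pos [559.48 193.79 183.78] y tilt -0.0
```

{"api": "jog_arm", "payload": {"series": [[[0,0,0.2,0,0,0,0],[0,0,0.2,0,0,0,0],[0,0,0,0,0,0,0],[0,0,0,0,0,0,0],[0,0,0,0,0,0,0],[0,0,0,0,0,0,0],[0,0,0,0,0,0,0],[0,0,0,0,0,0,0],[0,0,0,0,0,0,0],[0,0,0,0,0,0,0]]]}}

```text
time_s: 14.35
eef_pos: [0.5595, 0.1938, 0.1834]
eef_rot: [0.0, 0.64, 0.769, 0.0]
wrist_force: [0.1, -2.9, 1.4]
opening: 0.157
grasp_force: 59.2
```

```bash
python3 av.py 6
```

```text
t 14.6 F [-3.14 -0.25 -1.74] sd [0.43 0.21 0.39] M [ 0.048 -0.048 -0.047] sd [0.033 0.018 0.02 ] pos [559.52 193.75 183.38] y tilt -0.01
```

{"api": "jog_arm", "payload": {"series": [[[0,0,-0.3,0,0,0,0],[-0.3,0,0,0,0.003,0,0],[0,0,0.4,0,0.003,0,0],[0,0,0.4,0,0,0,0],[0,0,0.2,0,0,0,0],[0,0,0,0,0,0,0],[0,0,0,0,0,0,0],[0,0,0,0,0,0,0],[0,0,0,0,0,0,0],[0,0,0,0,0,0,0]]]}}

```text
time_s: 15.65
eef_pos: [0.5594, 0.1937, 0.1829]
eef_rot: [-0.002, 0.64, 0.769, 0.002]
wrist_force: [-2.6, 0.0, 5.8]
opening: 0.152
grasp_force: 59.9
```

```bash
python3 av.py 6
```

```text
t 15.9 F [ 0.32 -2.67 -5.09] sd [0.17 0.35 0.54] M [0.474 0.253 0.045] sd [0.022 0.015 0.032] pos [559.41 193.73 182.88] y tilt 0.36
```

{"api": "jog_arm", "payload": {"series": [[[0,-0.3,0,0,0,0,0],[0,0,0.2,0,0.0015,0,0],[0,0,0.2,0,0,0,0],[0,0,0,0,0,0,0],[0,0,0,0,0,0,0],[0,0,0,0,0,0,0],[0,0,0,0,0,0,0],[0,0,0,0,0,0,0],[0,0,0,0,0,0,0],[0,0,0,0,0,0,0]]]}}

```text
time_s: 16.95
eef_pos: [0.5594, 0.1937, 0.1828]
eef_rot: [-0.003, 0.639, 0.769, 0.003]
wrist_force: [-2.3, 1.2, 6.7]
opening: 0.156
grasp_force: 60.2
```

```bash
python3 av.py 6
```

```text
t 17.2 F [ 1.16 -2.36 -7.14] sd [0.47 0.64 0.29] M [0.477 0.253 0.059] sd [0.032 0.018 0.032] pos [559.4  193.73 182.87] y tilt 0.44
```

{"api": "jog_arm", "payload": {"series": [[[-0.1,-0.3,0,0,0,0,0],[0,-0.3,0.2,0,0,0,0],[0,0,0.2,0,0,0,0],[0,0,0.1,0,0,0,0],[0,0,0,0,0,0,0],[0,0,0,0,0,0,0],[0,0,0,0,0,0,0],[0,0,0,0,0,0,0],[0,0,0,0,0,0,0],[0,0,0,0,0,0,0]]]}}

```text
time_s: 18.25
eef_pos: [0.5593, 0.1937, 0.1828]
eef_rot: [-0.002, 0.639, 0.769, 0.003]
wrist_force: [-1.8, 0.7, 9.4]
opening: 0.155
grasp_force: 60.3
```

```bash
python3 av.py 6
```

```text
t 18.5 F [ 1.39 -1.6  -8.3 ] sd [0.5  0.34 0.68] M [0.32  0.321 0.064] sd [0.021 0.018 0.03 ] pos [559.33 193.71 182.85] y tilt 0.45
```

{"api": "jog_arm", "payload": {"series": [[[-0.2,-0.4,0.1,0,0,0,0],[0,0,0.2,0,0,0,0],[0,0,0.1,0,0.0003,0,0],[0,0,0,0,0,0,0],[0,0,0,0,0,0,0],[0,0,0,0,0,0,0],[0,0,0,0,0,0,0],[0,0,0,0,0,0,0],[0,0,0,0,0,0,0],[0,0,0,0,0,0,0]]]}}

```text
time_s: 19.55
eef_pos: [0.5593, 0.1937, 0.1829]
eef_rot: [-0.002, 0.639, 0.769, 0.004]
wrist_force: [-1.0, 1.9, 9.7]
opening: 0.158
grasp_force: 60.4
```

```bash
python3 av.py 8
```

```text
t 19.9 F [ 1.86 -1.1  -9.11] sd [0.28 0.51 0.36] M [0.243 0.414 0.068] sd [0.021 0.025 0.029] pos [559.3  193.7  182.83] y tilt 0.48
```

{"api": "jog_arm", "payload": {"series": [[[-0.3,-0.2,0.1,0,0,0,0],[0,0,0.2,0,0.0003,0,0],[0,0,0.2,0,0.0003,0,0],[0,0,0.1,0,0,0,0],[0,0,0,0,0,0,0],[0,0,0,0,0,0,0],[0,0,0,0,0,0,0],[0,0,0,0,0,0,0],[0,0,0,0,0,0,0],[0,0,0,0,0,0,0]]]}}

```text
time_s: 20.95
eef_pos: [0.5593, 0.1937, 0.1828]
eef_rot: [-0.002, 0.639, 0.769, 0.005]
wrist_force: [-2.7, 1.9, 11.8]
opening: 0.157
grasp_force: 60.9
```

```bash
python3 av.py 10; python3 - <<'E'
from h import *
c=ctrl.camera('scene'); cv2.imwrite('pics/c4.png',cv2.resize(c['frame'][130:270,350:510],None,fx=4,fy=4,interpolation=cv2.INTER_CUBIC))
E
```

```text
t 21.4 F [  3.31  -2.04 -11.92] sd [0.48 0.33 0.59] M [0.378 0.499 0.065] sd [0.022 0.032 0.033] pos [559.29 193.68 182.79] y tilt 0.54
```

View pics/c4.png

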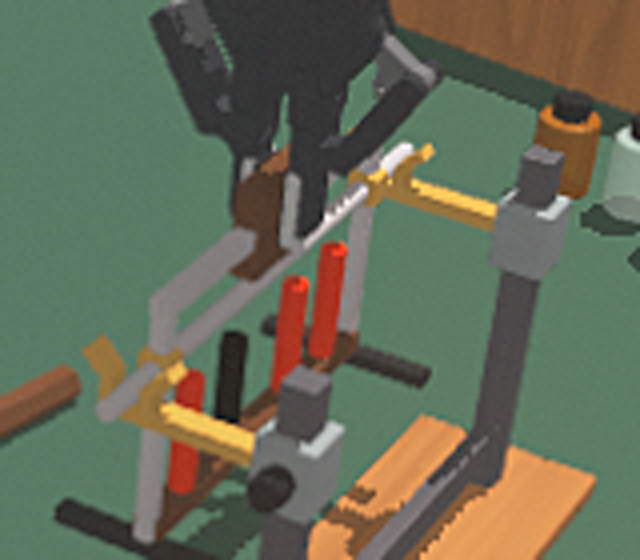

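The bar sits low in both troughs, at (130,395) and (390,165). The load is about 15.4 N, shared roughly 7.4/8.0 N, so I'll ease back to about 14 N and hold.

{"api": "jog_arm", "payload": {"series": [[[-0.2,-0.2,-0.3,0,0,0,0],[0,0,0,0,0,0,0],[0,0,0,0,0,0,0],[0,0,0,0,0,0,0],[0,0,0,0,0,0,0],[0,0,0,0,0,0,0],[0,0,0,0,0,0,0],[0,0,0,0,0,0,0],[0,0,0,0,0,0,0],[0,0,0,0,0,0,0]]]}}

```text
time_s: 22.5
eef_pos: [0.5593, 0.1937, 0.1828]
eef_rot: [-0.002, 0.639, 0.769, 0.005]
wrist_force: [-0.2, 4.3, 10.4]
opening: 0.156
grasp_force: 60.5
```

```bash
python3 av.py 10
```

```text
t 22.95 F [ 3.9  -0.32 -9.92] sd [0.56 0.67 0.46] M [0.063 0.599 0.071] sd [0.032 0.016 0.027] pos [559.26 193.66 182.83] y tilt 0.56
```

{"api": "jog_arm", "payload": {"series": [[[0.3,0,-0.3,0,0,0,0],[0.2,0,-0.3,0,0,0,0],[0.2,0,-0.2,0,0,0,0],[0,0,-0.2,0,0,0,0],[0,0,0,0,0,0,0],[0,0,0,0,0,0,0],[0,0,0,0,0,0,0],[0,0,0,0,0,0,0],[0,0,0,0,0,0,0],[0,0,0,0,0,0,0]]]}}

```text
time_s: 24.0
eef_pos: [0.5591, 0.1936, 0.1829]
eef_rot: [-0.002, 0.64, 0.769, 0.004]
wrist_force: [3.8, 2.8, 5.1]
opening: 0.154
grasp_force: 60.0
```

```bash
python3 av.py 6
```

```text
t 24.25 F [ 2.34  3.32 -5.48] sd [0.29 0.44 0.39] M [-0.643  0.384  0.054] sd [0.037 0.037 0.013] pos [559.12 193.65 182.89] y tilt 0.51
```

{"api": "jog_arm", "payload": {"series": [[[0.3,0.3,-0.2,0,0,0,0],[0.2,0.3,-0.2,0,0,0,0],[0,0,0,0,0,0,0],[0,0,0,0,0,0,0],[0,0,0,0,0,0,0],[0,0,0,0,0,0,25],[0,0,0,0,0,0,40],[0,0,0,0,0,0,50],[0,0,0,0,0,0,50],[0,0,0,0,0,0,50]]]}}

```text
time_s: 25.3
eef_pos: [0.558, 0.1936, 0.182]
eef_rot: [-0.004, 0.64, 0.769, 0.002]
wrist_force: [-0.7, 0.2, 0.0]
opening: 0.585
grasp_force: 0.0
```

```bash
python3 av.py 3
```

```text
t 25.4 F [ 0.06 -0.01 -0.03] sd [0.34 0.45 0.24] M [ 0.015  0.004 -0.02 ] sd [0.005 0.024 0.029] pos [558.08 193.66 182.13] y tilt 0.48
```

Released, with no force left on the tool. Moving up and clear.

{"api": "jog_arm", "payload": {"series": [[[0,0,-3,0,0,0,50],[0,0,-8,0,0,0,50],[0,0,-15,0,0,0,50],[0,0,-20,0,0,0,50],[0,0,-25,0,0,0,50],[0,0,-25,0,0,0,50],[0,0,-20,0,0,0,50],[0,0,-10,0,0,0,50],[0,0,-4,0,0,0,50],[0,0,0,0,0,0,50]]]}}

```text
time_s: 26.45
eef_pos: [0.5585, 0.1927, 0.3128]
eef_rot: [-0.003, 0.64, 0.769, 0.003]
wrist_force: [-0.9, 0.8, -0.8]
opening: 0.581
grasp_force: 0.0
```

```bash
python3 av.py 1; python3 - <<'E'
from h import *
for n in('scene','top'):
    c=ctrl.camera(n); cv2.imwrite(f'pics/{n}3.png',c['frame']); np.savez(f'{n}3.npz',**c)
E
python3 m3.py 3 .165
```

```text
t 26.45 F [ 0.95 -0.76  0.85] sd [0. 0. 0.] M [-0.017  0.014  0.017] sd [0. 0. 0.] pos [558.53 192.66 312.77] y tilt 0.48
scene 1 35 X 0.5896 [0.5851 0.5931] Yend 0.1461 z [0.1716 0.173 ]
scene -1 101 X 0.588 [0.5789 0.5925] Yend 0.1442 z [0.1688 0.1708]
top 1 108 X 0.5826 [0.5785 0.5879] Yend 0.1451 z [0.1695 0.172 ]
top -1 100 X 0.583 [0.5795 0.5877] Yend 0.1444 z [0.1674 0.1703]
```

View pics/scene3.png

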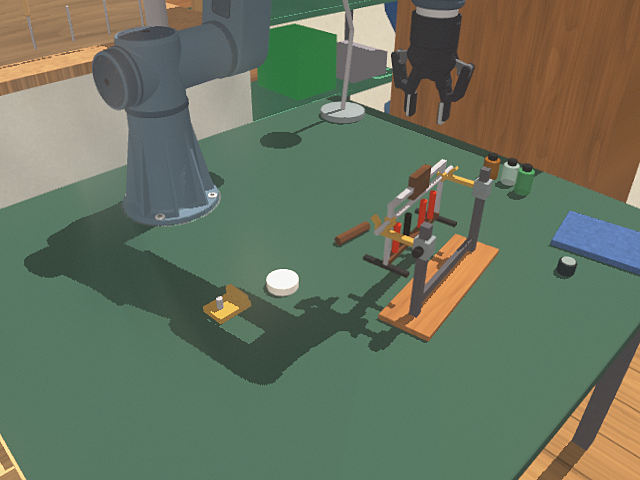

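The rack hangs upright in both hooks at about (410,215). The gripper is clear at (433,90), and the jig, stone and pen rest haven't moved.

```bash
python3 -c "
from bench import ctrl
print(ctrl.hand_in())"
```

```text
the job is handed in; nothing more can be done
None
```

The rack hangs upright in both hooks, pressed at about 13–15 N with the two hooks within about 1 N of each other; I then released it, moved the gripper clear and handed the job in at about 26.6 s.

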